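# End the drying cycle and bring out the watercolour

## Task

The little painting in the drying cabinet is dry. First turn the timer's big pointer knob anticlockwise (seen from above) back until its pointer stands on the zero mark, not past it, and let go; the way is too long for one turn of the wrist, so let go and take the knob afresh as needed. Then pull the cabinet's tray out to its stop by its handle, and leave the other things on the table where they are.

Things in the scene. Friction and masses are not known exactly. Their poses are not given: they have to be found in the camera images.
- timer: Timer: a fixed grey box 150 x 150 x 60 mm high with a round metal scale plate and a big black pointer knob on top. Origin under its centre, z up, the knob's axis is its z axis. Its -x side carries the zero mark, roughly on the side towards the robot.
- timer_zero (a point): The zero mark: the long thick black stroke with a diamond at its outer end, on top of the timer box (60 mm up), 64 mm from the knob's axis. The nine short strokes that follow clockwise every 30 degrees are the rest of the scale.
- dial_grip (a point): On the knob's axis at grip height, 97 mm above the table, 34 mm above the knob's underside. The knob: a disc 76 mm across, 6 mm thick, carrying an upright bar 18 mm thick with flat parallel sides, about 60 mm long, top 44 mm above the underside; one end is a pointed nose, the other square. Site x runs along the bar from nose to square end, y across it, z up. Grip across the flat sides from above.
- dial_pointer (a point): Top of the knob's pointed nose, 30 mm from the knob's axis; a white line on the bar's top runs from near the axis to the nose, and a short white line on the disc continues it.
- dial (a joint): Knob angle in rad, 0 when the pointer is on the zero mark, growing clockwise seen from above (so turn it anticlockwise to bring it down to 0). Starts between 3.5 and 4.5. Stops at -0.7 and 4.8: there is no stop or click at zero. Light, even friction (about 0.06 N m), stays where it is left.
- dryer: Drying cabinet: a fixed white metal box, its shell 240 mm wide (y), 125 mm high, from 60 to 300 mm along its own +x from its origin. Origin on the table right under the middle of the handle of the shut tray. The tray comes out along the cabinet's own -x, roughly towards the robot. It may stand to the left or right of the timer.
- tray_handle (a point): Middle of the tray's handle: a level round steel bar 11 mm thick, 120 mm long along the point's y axis, 97 mm above the table, on two posts 50 mm either side of the middle, its centre line 45 mm out from the tray front (39 mm clear gap behind the bar). The cabinet's top is 28 mm above the centre line. Moves with the tray, which pulls along this point's -x.
- tray (a joint): How far the tray is out, in m: 0 shut, 0.16 at its stop. Starts between 0 and 0.025. Sliding friction about 1.5 N, stays where it is left.
- tub: clear open plastic water tub, 150 x 120 x 75 mm high, empty; origin under its centre. Not to be moved.
- dish: white ceramic mixing bowl, 130 mm across, 35 mm high; origin under its centre. Not to be moved.
- sprayer: slim glass spray bottle standing upright, 42 mm across, 140 mm high; origin under its centre. Not to be moved.
- brush: paint brush lying flat, 190 mm long, along its x axis. Not to be moved.
- sponge: white sponge block, 80 x 60 x 20 mm, lying on top of the drying cabinet; origin under its centre. Not to be moved.
- jar: amber jar, 56 mm across, 75 mm high, standing behind the timer; origin under its centre. Not to be moved.
- tube: paint tube lying flat, about 93 x 28 x 20 mm, long along its x axis; origin under its centre. Not to be moved.
Mind the look-alikes: they are no part of the job. What is shaped like the timer but orange is not meant.

How it is judged:
By the outcome, as a careful person would: the job done as asked, in the order asked, and still so for the second after the job is handed in, with the robot touching nothing.
It also fails if it takes over 72 s, if anything falls off the work surface, if the arm or the gripper's body presses on something with over 40 N, if the wrist force passes 120 N, or if a joint passes its speed limit or range.

## Robot

A 6-joint arm with a two-finger parallel gripper is mounted at the origin on the work surface. World frame = base frame: x ahead of the robot, y to its left, z up, the work surface at z = 0. Lengths are in mm, angles in rad, forces in N, time in s.
With the tool pointing down it reaches from about 350 to 875 mm from the base axis. Payload 4.2 kg.
Tool frame: the origin (TCP) lies on the mounting face of the last link; the fingertips stand 173 mm ahead of it and the grasp point (between the pads) lies 155 mm ahead of it; z points along the fingers, y is the line along which they close (so a half turn about z gives the same grasp; the last joint's range is limited). The gripper opens to 85 mm and grips with 20 to 120 N. Pads are 22 mm wide; open, the fingers measure 114 mm over their backs; the gripper's body (76 mm by 85 mm) begins 54 mm behind the grasp point. The pads swing forward as they close: fully open they stand 13 mm farther back than shut.
Start: joints at [0.259, 0.385, 0.008, 0, -1.194, -0.259], TCP at [624.98, 0.025, 404.712] pointing down, gripper open.
Joint ranges: [-3.14, 3.14], [-1.21, 2.06], [-1.07, 1.41], [-3.16, 2.05], [-2.99, -0.16], [-3.1, 3.1]. Speed limits (rad/s): [2.79, 2.79, 3.14, 3.14, 3.14, 3.14].

## Interface

Orientations are given as a unit quaternion [x, y, z, w].
In Python, from bench import arm gives the robot as it stands. The module is installed in compiled form; this text tells all that it offers.
- The arm moves only by the tool move_arm, never from a script. Its arguments are lists of equal length, an entry for each row: "fingers": the finger opening in mm, from 0 to 85.4; "travel": the shift along the tool's x, y, z in mm, a list of three; "dr": the turn, a rotation vector about the tool's x, y, z in rad, a list of three. A call has 1 to 10 rows; each row is the pose to reach, as a shift and turn from the pose commanded when the call began, along the tool's axes at that moment; what a row does not reach only later rows make up. A row lasts 1/10 s, in which the tool goes at most 50 mm and 8.59 degrees, less where a joint would pass 70% of its speed; a pose out of reach is approached as far as the arm can. A call with a gripper value outside its range is refused whole. The fingers move at their own pace and stop on an object; the grip force is fixed at half the most. Time passes only in rows, so rows that repeat a pose let the fingers close. It gives the time, the measured TCP pose, the force, the opening and the grip force at its end, in the units of the state.
- arm.read_state(): the state, without advancing time (a new reading comes with each control period).
- arm.get_image(name): name is "scene" or "side" or "wrist"; returns the picture (400x640x3 uint8, red, green, blue); there is no depth.
- arm.camera_model(name): a dict with "intrinsics" (3x3 intrinsics, pixels), "pose" (4x4, takes a point from camera to world coordinates). Camera axes: x right, y up, looking along -z (the intrinsics and any distortion apply to the point x, -y, -z); pixel columns grow to the right and rows downward; lengths in mm; the calibration is good to about 2 mm. A picture is of the moment at which its call begins: read the wrist's pose just before it. camera_model takes no time and is no camera call; for the wrist camera it gives the pose at the moment of the call.
- arm.job_done(): hands the job in; it is judged then, once.
The state is a dict: "clock": time; "joints": joint angles; "joint_vel": joint speeds; "joint_efforts": joint torques, N m; "position": TCP position; "ee_rot": TCP orientation; "contact_force": force on the tool from outside, world axes, zero at the start; "wrist_torque": the same for the moment, N m; "gripper_width": finger opening in mm; "grasp_force": force on a finger pad.
Only numpy, scipy, OpenCV 4.12 (cv2) and the standard library are available. Lean on these libraries where they do the work, as an engineer would, in place of code of your own. Each camera call takes 0.05 s, during which the arm holds its last target. There are 200 camera calls.

## Working session

There is one attempt and no reset: what is moved stays moved. The work goes in short steps, Python scripts to look and compute and a tool call to move; the robot and the scene stay as the last step left them, time stands still between calls to the robot, and variables do not carry over. Pictures are saved under pics/ and viewed, at most 10 in all, crops included, and the job is handed in when it is done.

Besides the shell and the picture viewer there is one more tool, called after "Emit:" by a JSON object that holds its "fn" and its "kwargs". move_arm: Moves the arm, as the interface text tells. Its arguments: {"type":"object","properties":{"fingers":{"type":"array","items":{"type":"number"}},"travel":{"type":"array","items":{"type":"array","items":{"type":"number"}}},"dr":{"type":"array","items":{"type":"array","items":{"type":"number"}}}},"required":["fingers","travel","dr"]}

```bash
mkdir -p pics; cat > h.py <<'E'
import numpy as np, cv2, json
from bench import arm
from scipy.spatial.transform import Rotation as R
def snap(n,f,crop=None,scale=1):
    im=arm.get_image(n)[:,:,::-1].copy()
    cv2.imwrite(f'pics/{f}_raw.png',im)
    if crop: im=im[crop[1]:crop[3],crop[0]:crop[2]]
    if scale!=1: im=cv2.resize(im,None,fx=scale,fy=scale,interpolation=cv2.INTER_CUBIC)
    cv2.imwrite(f'pics/{f}.png',im)
def ray(cm,u,v):
    K=np.array(cm['intrinsics']);T=np.array(cm['pose'])
    d=np.linalg.inv(K)@[u,v,1]; d=T[:3,:3]@[d[0],-d[1],-d[2]]
    return T[:3,3],d
def atz(cm,u,v,z):
    o,d=ray(cm,u,v); return o+d*(z-o[2])/d[2]
def proj(cm,p):
    K=np.array(cm['intrinsics']);T=np.array(cm['pose'])
    q=T[:3,:3].T@(np.array(p)-T[:3,3]); q=K@[q[0],-q[1],-q[2]]; return q[:2]/q[2]
E
python3 - <<'E'
from h import *
s=arm.read_state();print(s)
for n in ('scene','side','wrist'):
    cm=arm.camera_model(n); print(n,{k:(np.round(v,3).tolist() if k in('intrinsics','pose') else v) for k,v in cm.items()})
a=[]
for n in ('scene','side','wrist'):
    snap(n,n+'0')
E
```

```text
{'clock': 0.0, 'joints': array([ 2.58628661e-01,  3.85574024e-01,  6.59658657e-03, -4.99574029e-04,
       -1.19395740e+00, -2.58635923e-01]), 'joint_vel': array([-0.00160291,  0.00111089,  0.00178658,  0.00194699,  0.0002771 ,
       -0.00110246]), 'joint_efforts': array([-9.55001960e-04, -3.92286408e+01,  1.88399577e+01,  4.18616563e+00,
       -4.72148502e-03,  8.27910434e-07]), 'position': array([6.24794883e+02, 5.40103520e-02, 4.03599074e+02]), 'ee_rot': array([-0.70703862,  0.70717409,  0.00073825, -0.00080759]), 'contact_force': array([-0.33164097, -0.00290259, -0.35778179]), 'wrist_torque': array([ 0.00896487, -0.02449387, -0.01808824]), 'grasp_force': 0.0, 'gripper_width': 85.40425192513445}
scene {'intrinsics': [[369.655, 0.0, 324.008], [0.0, 369.655, 199.875], [0.0, 0.0, 1.0]], 'pose': [[-0.794, -0.508, 0.334, 833.29], [0.608, -0.668, 0.429, 454.311], [0.006, 0.544, 0.839, 1000.928], [0.0, 0.0, 0.0, 1.0]]}
side {'intrinsics': [[467.016, 0.0, 317.444], [0.0, 467.016, 197.206], [0.0, 0.0, 1.0]], 'pose': [[-0.9, 0.248, -0.358, 22.014], [-0.436, -0.527, 0.729, 950.254], [-0.008, 0.813, 0.583, 880.602], [0.0, 0.0, 0.0, 1.0]]}
wrist {'intrinsics': [[297.596, 0.0, 317.584], [0.0, 297.596, 197.053], [0.0, 0.0, 1.0]], 'pose': [[-1.0, -0.001, 0.002, 624.807], [-0.0, -0.952, -0.305, -78.313], [0.002, -0.305, 0.952, 373.925], [0.0, 0.0, 0.0, 1.0]]}
```

View pics/scene0.png

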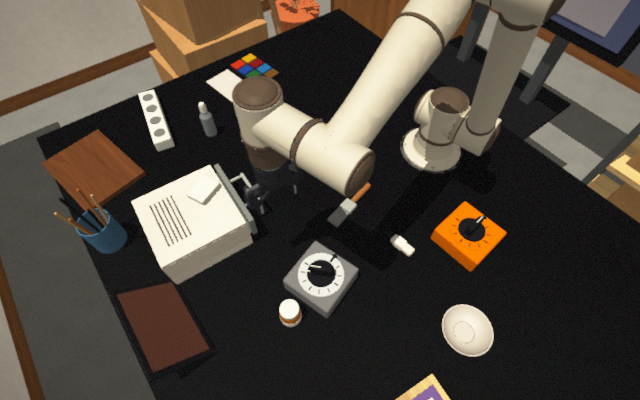

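View pics/wrist0.png

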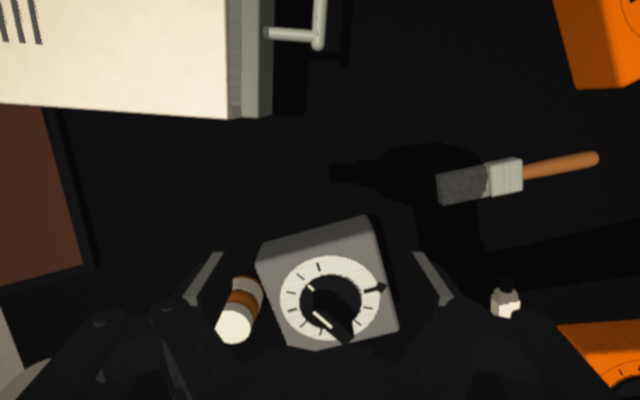

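The wrist view shows the grey timer at about (330,300) and its zero diamond at about (384,287). The cabinet handle is at the top, (318,35), and the jar is at (240,310). In the scene view the look-alikes are the orange timer (470,235) and the grey timer (320,275). I choose the grey one. The cabinet is at (195,225).

```bash
python3 - <<'E'
from h import *
a=cv2.imread('pics/scene0_raw.png')[235:325,275:367]; b=cv2.imread('pics/wrist0_raw.png')[205:360,240:410]
c=cv2.imread('pics/scene0_raw.png')[150:250,200:300]
f=lambda i,w,h: cv2.resize(i,(w,h),interpolation=cv2.INTER_CUBIC)
top=np.hstack([f(a,276,270),f(c,270,270)])
bb=f(b,510,465)
out=np.zeros((520,790,3),np.uint8); out[:465,:510]=bb; out[:270,514:790]=f(a,276,270); out[270:520,514:764]=f(c,250,250)
cv2.imwrite('pics/c1.png',out)
E
```

```text
(no output)
```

View pics/c1.png

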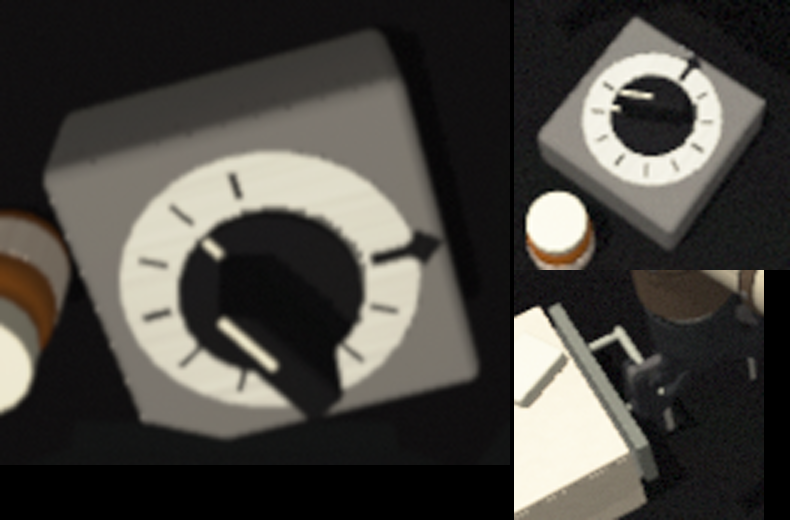

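View pics/side0.png

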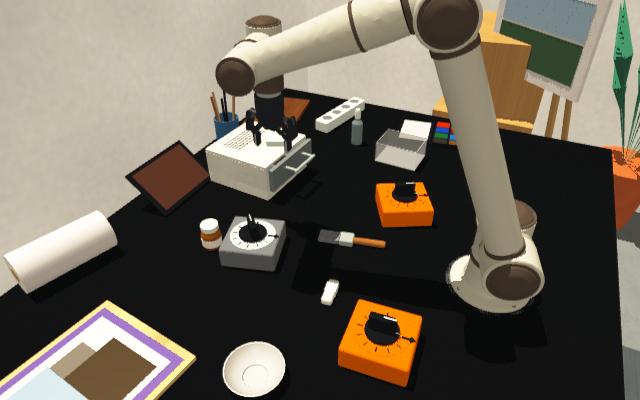

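```bash
python3 - <<'E'
from h import *
from scipy.optimize import least_squares
cm=arm.camera_model('wrist')
st={0:(392,254),30:(384,309),60:(351,354),120:(242,380),150:(194,355),180:(157,316),210:(153,264),240:(181,215),270:(236,186)}
P={a:atz(cm,240+u/3,205+v/3,61)[:2] for a,(u,v) in st.items()}
d=atz(cm,240+427/3,205+247/3,60)[:2]
def f(p):
    r=[]
    for a,q in P.items():
        if a==0: continue
        t=p[2]-np.deg2rad(a); r+=list(p[:2]+p[3]*np.array([np.cos(t),np.sin(t)])-q)
    r+=list(p[:2]+64*np.array([np.cos(p[2]),np.sin(p[2])])-d)
    return r
s=least_squares(f,[600,80,np.pi,50]);p=s.x;print(p,np.rad2deg(p[2]),np.round(s.fun,1))
c=p[:2]
for (u,v,z) in [(213,250,69),(220,322,107),(278,369,107)]:
    q=atz(cm,240+u/3,205+v/3,z)[:2]-c; print(q,np.hypot(*q),'dial',np.rad2deg((p[2]-np.arctan2(q[1],q[0]))%(2*np.pi)))
cs=arm.camera_model('scene')
for (u,v,z) in [(275+(690-514)/3,235+62/3,60)]: print('scene diamond',atz(cs,u,v,z), d)
q1=atz(cs,275+(618-514)/3,235+94/3,107);q2=atz(cs,275+(652-514)/3,235+97/3,107);print(q1-[*c,0],q2-[*c,0])
cd=arm.camera_model('side')
for u,v in[(285,171),(315,154)]: print('handle side',atz(cd,u,v,97))
print('wrist handle',atz(cm,318,45,97),atz(cm,320,5,97))
E
```

```text
[608.51625475 157.01688259   3.43122353  49.07533263] 196.59462674401288 [-0.2  0.1 -1.  -0.4 -0.3  0.1  1.5  1.1 -0.5 -0.7 -0.7 -0.5 -0.9  0.3
 -0.4  0.2  2.5 -0.1]
[ 23.60075915 -23.10571491] 33.0283195704388 dial 240.98736866960385
[ 20.38456125 -19.44801084] 28.173666121184713 dial 240.24772650360651
[-0.75095411  1.19377553] 1.4103304876817784 dial 74.42235076120775
scene diamond [548.83853335 135.60293808  60.        ] [544.68892725 138.83099907]
[ 22.29930503 -19.57559855 107.        ] [  0.7059866    0.34199373 107.        ]
handle side [ 656.99208057 -114.06315051   97.        ]
handle side [ 617.99534144 -247.84807152   97.        ]
wrist handle [ 624.02770406 -123.71111109   97.        ] [ 622.42707304 -152.9664762    97.        ]
```

Emit:
{"fn": "move_arm", "kwargs": {"fingers": [85,85,85,85,85,85,85,85,85,85], "travel": [[-40,4,0],[-80,8,0],[-120,12,0],[-157,16,0],[-157,16,0],[-157,16,0],[-157,16,20],[-157,16,40],[-157,16,60],[-157,16,80]], "dr": [[0,0,0.14],[0,0,0.28],[0,0,0.42],[0,0,0.56],[0,0,0.7],[0,0,0.84],[0,0,0.98],[0,0,1.12],[0,0,1.26],[0,0,1.4]]}}

```text
clock: 1.15
position: [608.8, 157.0, 323.6]
ee_rot: [-0.082, 0.997, -0.0, -0.0]
contact_force: [-0.1, 0.7, -0.4]
gripper_width: 84.8
grasp_force: 0.0
```

Emit:
{"fn": "move_arm", "kwargs": {"fingers": [85,85,85,85,85,85,85,85,85], "travel": [[0,0,0],[0,0,0],[0,0,0],[0,0,0],[0,0,0],[0,0,0],[0,0,0],[0,0,0],[0,0,0]], "dr": [[0,0,0.14],[0,0,0.28],[0,0,0.42],[0,0,0.56],[0,0,0.7],[0,0,0.84],[0,0,0.937],[0,0,0.937],[0,0,0.937]]}}

```text
clock: 2.05
position: [608.9, 157.0, 324.4]
ee_rot: [0.373, 0.928, -0.0, -0.0]
contact_force: [0.2, -0.2, 0.2]
gripper_width: 85.2
grasp_force: 0.0
```

```bash
python3 - <<'E'
from h import *
s=arm.read_state();print(s['clock'],s['joints'],s['position'],s['contact_force'])
M=R.from_quat(s['ee_rot']).as_matrix();print(M.round(3),np.rad2deg(np.arctan2(M[1,0],M[0,0])))
snap('wrist','w1');cm=arm.camera_model('wrist')
print(proj(cm,[608.5,157,107]))
E
```

```text
2.05 [ 5.09263821e-01  4.54524940e-01 -9.24816376e-02 -9.57373106e-05
 -1.02433709e+00 -2.84419445e+00] [608.91456718 156.99979913 324.44041715] [ 0.24250797 -0.20494865  0.15382005]
[[-0.722  0.692 -0.001]
 [ 0.692  0.722 -0.   ]
 [ 0.    -0.    -1.   ]] 136.21547440831094
[317.29577482 221.65697898]
```

View pics/w1.png

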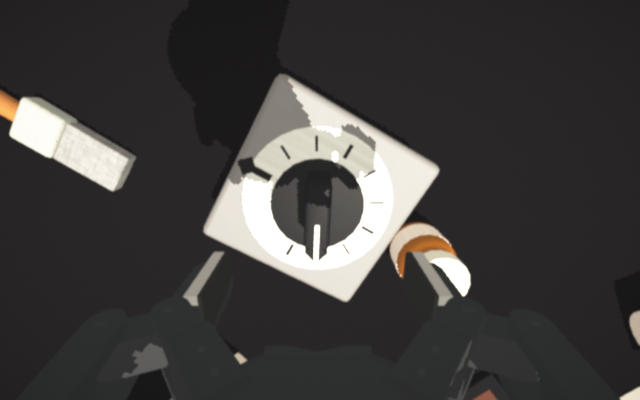

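The wrist view shows the bar upright and centred at x≈317, with the nose at (317,255), so the hand is aligned. Next I descend and grip.

Emit:
{"fn": "move_arm", "kwargs": {"fingers": [85,85,85,85,10,10,10,10,10,10], "travel": [[0,0,30],[0,0,60],[0,0,74],[0,0,74],[0,0,74],[0,0,74],[0,0,74],[0,0,74],[0,0,74],[0,0,74]], "dr": [[0,0,0],[0,0,0],[0,0,0],[0,0,0],[0,0,0],[0,0,0],[0,0,0],[0,0,0],[0,0,0],[0,0,0]]}}

```text
clock: 3.1
position: [608.8, 156.5, 251.7]
ee_rot: [0.374, 0.928, -0.001, -0.0]
contact_force: [-3.2, -2.1, 6.8]
gripper_width: 17.0
grasp_force: 60.2
```

Emit:
{"fn": "move_arm", "kwargs": {"fingers": [10,10,10,10,10,10,10,10,10,10], "travel": [[0,0,0],[0,0,0],[0,0,0],[0,0,0],[0,0,0],[0,0,0],[0,0,0],[0,0,0],[0,0,0],[0,0,0]], "dr": [[0,0,-0.13],[0,0,-0.26],[0,0,-0.39],[0,0,-0.52],[0,0,-0.65],[0,0,-0.78],[0,0,-0.91],[0,0,-1.04],[0,0,-1.17],[0,0,-1.3]]}}

```text
clock: 4.1
position: [608.8, 155.6, 251.8]
ee_rot: [-0.266, 0.964, -0.001, -0.001]
contact_force: [-2.5, -5.9, 5.8]
gripper_width: 17.1
grasp_force: 60.4
```

Emit:
{"fn": "move_arm", "kwargs": {"fingers": [10,10,10,10,10,10,10,10,10,10], "travel": [[0,0,0],[0,0,0],[0,0,0],[0,0,0],[0,0,0],[0,0,0],[0,0,0],[0,0,0],[0,0,0],[0,0,0]], "dr": [[0,0,-0.13],[0,0,-0.26],[0,0,-0.39],[0,0,-0.52],[0,0,-0.65],[0,0,-0.78],[0,0,-0.91],[0,0,-1.04],[0,0,-1.17],[0,0,-1.3]]}}

```text
clock: 5.1
position: [609.6, 155.2, 251.8]
ee_rot: [0.795, -0.606, 0.001, 0.001]
contact_force: [1.3, -7.1, 3.8]
gripper_width: 16.8
grasp_force: 60.1
```

Emit:
{"fn": "move_arm", "kwargs": {"fingers": [10,10,10,10,10,10,10,10,10,10], "travel": [[0,0,0],[0,0,0],[0,0,0],[0,0,0],[0,0,0],[0,0,0],[0,0,0],[0,0,0],[0,0,0],[0,0,0]], "dr": [[0,0,-0.14],[0,0,-0.28],[0,0,-0.42],[0,0,-0.56],[0,0,-0.7],[0,0,-0.84],[0,0,-0.98],[0,0,-1.12],[0,0,-1.26],[0,0,-1.35]]}}

```text
clock: 6.1
position: [610.1, 155.9, 251.8]
ee_rot: [1.0, 0.023, 0.002, 0.0]
contact_force: [3.8, -5.2, 4.5]
gripper_width: 17.0
grasp_force: 59.9
```

Emit:
{"fn": "move_arm", "kwargs": {"fingers": [10,85,85,85,85,85,85,85,85], "travel": [[0,0,0],[0,0,0],[0,0,0],[0,0,0],[0,0,0],[0,0,-30],[0,0,-60],[0,0,-74],[0,0,-74]], "dr": [[0,0,0],[0,0,0],[0,0,0],[0,0,0],[0,0,0],[0,0,0],[0,0,0],[0,0,0],[0,0,0]]}}

```text
clock: 7.0
position: [609.3, 157.4, 327.1]
ee_rot: [1.0, 0.021, 0.002, -0.001]
contact_force: [0.0, 0.1, -0.5]
gripper_width: 84.8
grasp_force: 0.0
```

```bash
python3 - <<'E'
from h import *
s=arm.read_state();print(s['clock'],s['joints'],s['position'],s['contact_force'])
M=R.from_quat(s['ee_rot']).as_matrix();print(np.rad2deg(np.arctan2(M[1,0],M[0,0])))
cm=arm.camera_model('wrist');np.save('cm2.npy',cm,allow_pickle=True);u,v=proj(cm,[608.5,157,80]).round().astype(int);print(u,v)
snap('wrist','w2',(u-100,v-105,u+100,v+45+0),4)
E
```

```text
7.0 [ 5.09539428e-01  4.51786965e-01 -8.99568448e-02  2.01267346e-04
 -1.02392992e+00  1.10368451e+00] [609.31297263 157.37829333 327.05875764] [ 0.01763577  0.08710063 -0.53087722]
2.436607485955143
318 210
```

View pics/w2.png

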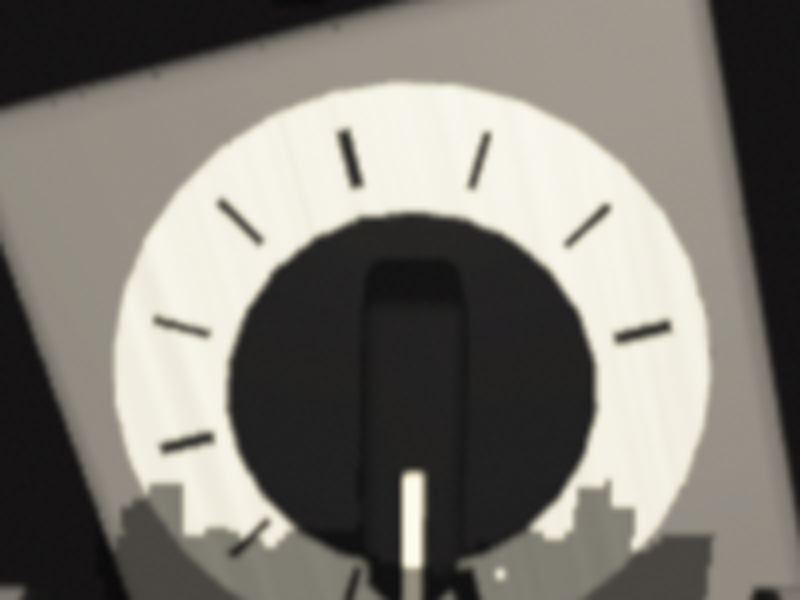

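The crop shows the pointer straight down along x≈413. The thick strokes for 90, 180 and 270 are at (187,442), (349,158) and (642,332), and zero is at about (470,585).

```bash
python3 - <<'E'
from h import *
from scipy.optimize import least_squares
cm=np.load('cm2.npy',allow_pickle=True).item()
st={60:(250,537),90:(187,442),120:(183,326),150:(240,222),180:(349,158),210:(480,160),240:(588,225),270:(642,332)}
P={a:atz(cm,218+(u-1.5)/4,105+(v-1.5)/4,61)[:2] for a,(u,v) in st.items()}
f=lambda p: np.concatenate([p[:2]+p[3]*np.array([np.cos(p[2]-np.deg2rad(a)),np.sin(p[2]-np.deg2rad(a))])-q for a,q in P.items()])
s=least_squares(f,[608,157,3.43,49]);p=s.x;print(p,np.rad2deg(p[2]),np.round(s.fun,1))
# stroke directions: thick 180 and 270
for a,(e1,e2) in {180:((344,130),(356,187)),270:((615,340),(671,325)),90:((161,448),(214,437))}.items():
    d=atz(cm,218+e1[0]/4,105+e1[1]/4,61)-atz(cm,218+e2[0]/4,105+e2[1]/4,61);print(a,(np.rad2deg(np.arctan2(d[1],d[0]))+a)%180)
a=atz(cm,218+413/4,105+472/4,107);b=atz(cm,218+412/4,105+565/4,107)
print(a,b,np.rad2deg(np.arctan2(*(b-a)[1::-1])), np.rad2deg(np.arctan2(*(b[:2]-p[:2])[::-1])))
E
```

```text
[609.1675897  155.32941888   3.43528533  49.20877666] 196.82735106229632 [-0.   0.   0.  -0.  -0.1  0.2  0.2 -0.1 -0.1 -0.3 -0.   0.1 -0.   0.2
  0.1 -0.1]
180 13.755876867156871
270 18.304528525796172
90 14.872689862916388
[608.8409019  155.13959055 107.        ] [591.06828242 154.48667981 107.        ] -177.89607747778845 -177.33412212311535
```

Emit:
{"fn": "move_arm", "kwargs": {"fingers": [85,85,85,85,10,10,10,10,10,10], "travel": [[0,1.7,30],[0,1.7,60],[0,1.7,74],[0,1.7,74],[0,1.7,74],[0,1.7,74],[0,1.7,74],[0,1.7,74],[0,1.7,74],[0,1.7,74]], "dr": [[0,0,0],[0,0,0],[0,0,0],[0,0,0],[0,0,0],[0,0,0],[0,0,0],[0,0,0],[0,0,0],[0,0,0]]}}

```text
clock: 8.05
position: [609.2, 155.5, 251.7]
ee_rot: [1.0, 0.021, 0.001, -0.0]
contact_force: [-1.0, 1.3, 3.8]
gripper_width: 17.3
grasp_force: 59.2
```

Emit:
{"fn": "move_arm", "kwargs": {"fingers": [10,10,10,10,10,10], "travel": [[0,0,0],[0,0,0],[0,0,0],[0,0,0],[0,0,0],[0,0,0]], "dr": [[0,0,-0.08],[0,0,-0.16],[0,0,-0.22],[0,0,-0.252],[0,0,-0.252],[0,0,-0.252]]}}

```text
clock: 8.65
position: [609.2, 155.5, 251.7]
ee_rot: [0.989, 0.146, 0.001, -0.0]
contact_force: [-1.3, -0.4, 5.5]
gripper_width: 17.0
grasp_force: 59.6
```

Emit:
{"fn": "move_arm", "kwargs": {"fingers": [85,85,85,85,85,85,85,85,85,85], "travel": [[0,0,0],[0,0,0],[0,0,0],[0,0,0],[0,0,-30],[0,0,-60],[20,0,-100],[40,0,-120],[40,0,-120],[40,0,-120]], "dr": [[0,0,0],[0,0,0],[0,0,0],[0,0,0],[0,0,0],[0,0,0],[0,0,0],[0,0,0],[0,0,0],[0,0,0]]}}

```text
clock: 9.65
position: [647.1, 166.8, 370.0]
ee_rot: [0.989, 0.146, -0.001, -0.0]
contact_force: [-0.7, -0.4, -0.9]
gripper_width: 85.1
grasp_force: 0.0
```

```bash
python3 - <<'E'
from h import *
s=arm.read_state();print(s['clock'],s['joints'],s['position'],s['contact_force'])
M=R.from_quat(s['ee_rot']).as_matrix();print(np.rad2deg(np.arctan2(M[1,0],M[0,0])))
cm=arm.camera_model('wrist');np.save('cm3.npy',cm,allow_pickle=True);u,v=proj(cm,[609,155.5,70]).round().astype(int);print(u,v)
x0,y0=u-80,max(0,v-65);print(x0,y0)
snap('wrist','w3',(x0,y0,x0+160,y0+120),5)
E
```

```text
9.65 [ 4.93609792e-01  4.81580096e-01  7.50790327e-02 -8.73817891e-04
 -1.16517859e+00  1.37112821e+00] [647.11825442 166.82359876 370.04360139] [-0.70130212 -0.37831069 -0.91179806]
16.821859685253468
317 227
237 162
```

View pics/w3.png

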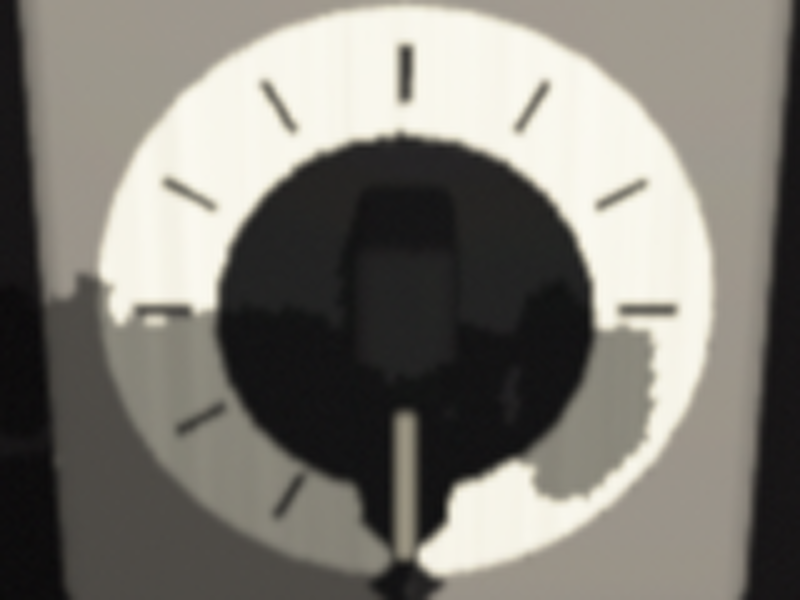

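The knob's white line (x≈404), the diamond (405,580) and the opposite 180 stroke (405,73) are collinear, so the pointer is on zero. Next is the handle.

Emit:
{"fn": "move_arm", "kwargs": {"fingers": [85,85,85,85,85,85,85,85,85,85], "travel": [[0,0,-15],[-10,25,-30],[-25,60,-30],[-40,100,-30],[-56,140,-30],[-72,180,-30],[-88,220,-30],[-104,260,-30],[-114,286,-30],[-114,286,-30]], "dr": [[0,0,0.14],[0,0,0.28],[0,0,0.42],[0,0,0.56],[0,0,0.7],[0,0,0.84],[0,0,0.98],[0,0,1.12],[0,0,1.26],[0,0,1.4]]}}

```text
clock: 10.7
position: [619.7, -143.2, 398.7]
ee_rot: [0.848, -0.53, -0.002, 0.001]
contact_force: [-0.1, 0.1, -0.1]
gripper_width: 85.3
grasp_force: 0.0
```

Emit:
{"fn": "move_arm", "kwargs": {"fingers": [85,85,85,85,85,85], "travel": [[0,0,0],[0,0,0],[0,0,0],[0,0,0],[0,0,0],[0,0,0]], "dr": [[0,0,0.14],[0,0,0.28],[0,0,0.42],[0,0,0.464],[0,0,0.464],[0,0,0.464]]}}

```text
clock: 11.3
position: [620.7, -139.8, 399.6]
ee_rot: [0.708, -0.706, -0.001, 0.001]
contact_force: [-0.8, -0.2, -0.1]
gripper_width: 84.8
grasp_force: 0.0
```

```bash
python3 - <<'E'
from h import *
s=arm.read_state();print(s['clock'],s['joints'],s['position'],s['contact_force'])
M=R.from_quat(s['ee_rot']).as_matrix();print(np.rad2deg(np.arctan2(M[1,0],M[0,0])))
cm=arm.camera_model('wrist');np.save('cm4.npy',cm,allow_pickle=True)
snap('wrist','w4')
E
```

```text
11.3 [ 3.23659838e-02  4.07713497e-01  3.06495501e-02 -2.68675537e-04
 -1.19610552e+00 -3.02293438e-02] [ 620.6944874  -139.75622931  399.55199788] [-0.83872974 -0.17014509 -0.06296942]
-89.8832426345767
```

View pics/w4.png

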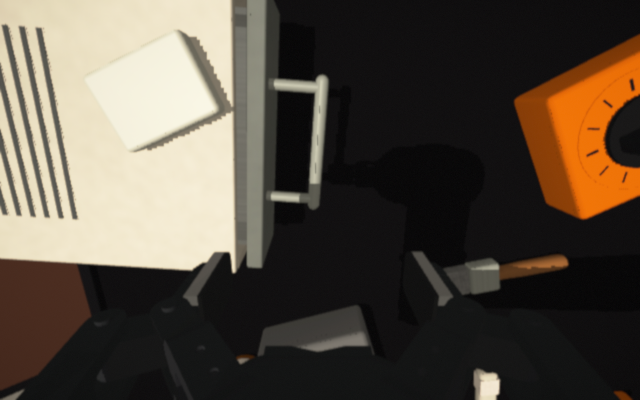

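The handle bar runs from (322,78) to (315,204), in front of the tray's grey front. The sponge is on the cabinet top, and the orange timer's near corner is at (515,100).

```bash
python3 - <<'E'
from h import *
cm=np.load('cm4.npy',allow_pickle=True).item()
a=atz(cm,322,80,97);b=atz(cm,315,203,97);m=(a+b)/2;d=a-b
print(a,b,m,np.linalg.norm(d),'yaw of bar',np.rad2deg(np.arctan2(d[1],d[0])))
for n,u,v,z in[('cab front edge top',235,0,125),('cab corner',236,268,125),('otimer corner',515,100,60),('otimer low',580,218,60),('oknob',612,130,69),('sponge corner',228,107,145),('tray front',278,10,110),('tray front low',262,265,110)]: print(n,atz(cm,u,v,z))
e=atz(cm,235,0,125)-atz(cm,236,268,125);print(np.rad2deg(np.arctan2(e[1],e[0])))
s=arm.read_state();M=R.from_quat(s['ee_rot']).as_matrix();print('tool delta',M.T@(m+[0,0,155]-s['position']))
E
```

```text
[ 616.42355814 -235.71495868   97.        ] [ 622.43299392 -124.55122975   97.        ] [ 619.42827603 -180.13309422   97.        ] 111.32604343931881 yaw of bar -93.09435899193635
cab front edge top [ 679.21745818 -286.88040214  125.        ]
cab corner [696.13280513 -69.81916078 125.        ]
otimer corner [ 424.32039021 -220.10917113   60.        ]
otimer low [325.47153667 -94.53975011  60.        ]
oknob [ 327.77040024 -191.98893885   69.        ]
sponge corner [ 685.01745428 -214.24294358  145.        ]
tray front [ 650.55129715 -284.58790873  110.        ]
tray front low [674.7804641  -64.12988991 110.        ]
-94.45599218291754
tool delta [ 40.39094555   1.19807251 147.86694723]
```

Emit:
{"fn": "move_arm", "kwargs": {"fingers": [38,38,38,38,38,38,38,38,38,38], "travel": [[20,1,0],[40,1,20],[40,1,40],[40,1,60],[40,1,80],[40,1,100],[40,1,120],[40,1,138],[40,1,147],[40,1,147]], "dr": [[0,0,0.066],[0,0,0.066],[0,0,0.066],[0,0,0.066],[0,0,0.066],[0,0,0.066],[0,0,0.066],[0,0,0.066],[0,0,0.066],[0,0,0.066]]}}

```text
clock: 12.35
position: [619.7, -179.8, 252.1]
ee_rot: [-0.684, 0.73, 0.001, -0.001]
contact_force: [-0.1, 0.5, -0.1]
gripper_width: 38.1
grasp_force: 0.0
```

Emit:
{"fn": "move_arm", "kwargs": {"fingers": [5,5,5,5,5,5], "travel": [[0,0,0],[0,0,0],[0,0,0],[0,0,0],[0,0,0],[0,0,0]], "dr": [[0,0,0],[0,0,0],[0,0,0],[0,0,0],[0,0,0],[0,0,0]]}}

```text
clock: 12.95
position: [620.6, -179.9, 255.1]
ee_rot: [-0.684, 0.73, -0.001, 0.001]
contact_force: [-0.8, 0.5, 6.2]
gripper_width: 8.8
grasp_force: 58.9
```

Emit:
{"fn": "move_arm", "kwargs": {"fingers": [5,5,5,5,5,5,5,5,5], "travel": [[0,10,0],[0,30,0],[0,50,0],[0,70,0],[0,90,0],[0,110,0],[0,125,0],[0,135,0],[0,140,0]], "dr": [[0,0,0],[0,0,0],[0,0,0],[0,0,0],[0,0,0],[0,0,0],[0,0,0],[0,0,0],[0,0,0]]}}

```text
clock: 13.85
position: [480.2, -170.2, 255.0]
ee_rot: [-0.684, 0.73, -0.001, 0.002]
contact_force: [2.3, 4.0, 4.9]
gripper_width: 8.5
grasp_force: 59.6
```

Emit:
{"fn": "move_arm", "kwargs": {"fingers": [5,5,5,5,5], "travel": [[0,4,0],[0,8,0],[0,11,0],[0,13,0],[0,13,0]], "dr": [[0,0,0],[0,0,0],[0,0,0],[0,0,0],[0,0,0]]}}

```text
clock: 14.35
position: [468.2, -169.4, 255.0]
ee_rot: [-0.684, 0.73, -0.002, 0.002]
contact_force: [1.3, 4.4, 6.1]
gripper_width: 8.9
grasp_force: 59.8
```

Moved 153 mm with no stop felt yet, so I continue in small steps.

Emit:
{"fn": "move_arm", "kwargs": {"fingers": [5,5,5,5,5], "travel": [[0,2,0],[0,4,0],[0,6,0],[0,6,0],[0,6,0]], "dr": [[0,0,0],[0,0,0],[0,0,0],[0,0,0],[0,0,0]]}}

```text
clock: 14.85
position: [466.1, -169.1, 255.1]
ee_rot: [-0.684, 0.729, -0.006, 0.006]
contact_force: [14.2, 0.4, -6.4]
gripper_width: 8.6
grasp_force: 58.6
```

The stop is reached: force rose to 14 N and the motion ended. Next I release and rise.

Emit:
{"fn": "move_arm", "kwargs": {"fingers": [40,40,40,40,40,40,40,40,40,40], "travel": [[0,0,0],[0,0,0],[0,0,0],[0,0,0],[0,-2,-15],[0,-2,-40],[0,-2,-70],[0,-2,-100],[0,-2,-130],[0,-2,-130]], "dr": [[0,0,0],[0,0,0],[0,0,0],[0,0,0],[0,0,0],[0,0,0],[0,0,0],[0,0,0],[0,0,0],[0,0,0]]}}

```text
clock: 15.85
position: [464.0, -169.9, 388.0]
ee_rot: [-0.684, 0.73, -0.003, 0.003]
contact_force: [0.7, 1.0, 0.2]
gripper_width: 40.3
grasp_force: 0.0
```

```bash
python3 - <<'E'
from h import *
s=arm.read_state();print(s['clock'],s['position'],s['contact_force'],s['gripper_width'])
cm=arm.camera_model('wrist');np.save('cm5.npy',cm,allow_pickle=True)
print('expected handle ends px',[proj(cm,[466+dx,-169+dy,97]) for dx,dy in((-3.6,-55.5),(3.6,55.5))])
snap('wrist','w5');snap('side','s5')
a=cv2.imread('pics/w5.png');b=cv2.imread('pics/s5.png')
cv2.imwrite('pics/f5.png',np.vstack([cv2.resize(a,(480,300)),cv2.resize(b,(480,300))]))
E
```

```text
15.85 [ 464.02800374 -169.93332473  387.97384625] [0.72838653 1.00040407 0.1939317 ] 40.33516879501345
expected handle ends px [array([318.38903432, 131.04246059]), array([318.20763223, 247.45376246])]
```

View pics/f5.png

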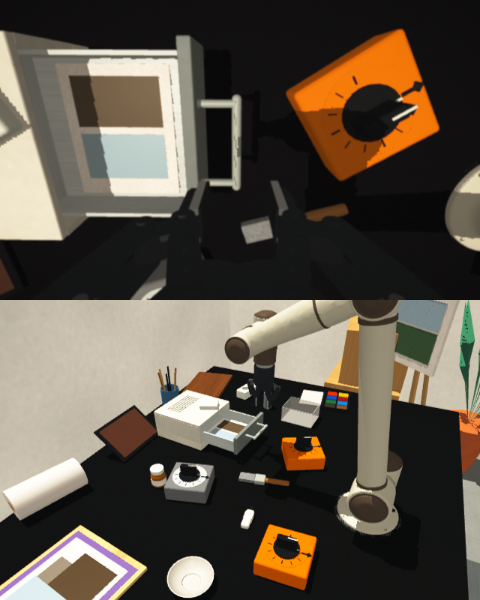

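The picture shows the tray fully out with the handle bar at about (316,130)–(316,250) full-scale, matching the expected stop position. The other things look undisturbed and the gripper is clear.

```bash
python3 -c "
from bench import arm
print(arm.job_done())"
```

```text
the job is handed in; nothing more can be done
None
```

The timer's pointer is back on the zero mark, and the tray is then pulled out to its stop. The gripper is clear, nothing else on the table looked moved, and I handed the job in at about 16 s.

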